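Lock the headlamp into its bayonet charging dock

TASK

Put the black headlamp back on its round charging dock: set its bayonet foot in with the two pins through the entry slots, press it down gently against the spring, twist it clockwise (seen from above) as far as the notch and let it rise, so that it stays locked there, upright and released. Press and turn it without forcing it (never more than about 50 N), and leave the other things on the shelf where they are.

Things in the scene. Friction and masses are not known exactly. Their poses are not given: they have to be found in the camera images.
- lamp_grip (a point): Centre of the rubber-coated grip block of the black aluminium headlamp (120 to 190 g, 83 mm tall), 62 mm above the underside of its foot. The block is 34 mm along x by 26 mm along y, 41 to 83 mm up; grip it across its 26 mm (+y and -y faces). Axes are the lamp's: z up, x towards its round lens. It starts upright on its foot on the shelf, at any yaw.
- lamp: The headlamp, origin at the centre of the underside of its foot, same axes. Foot: bare metal barrel 32 mm in diameter, 0 to 37 mm up, its lowest 4.5 mm tapered down to 25 mm. Above it a black flange, 48 mm in diameter, 37 to 41 mm up, then the grip block.
- lamp_pin (a point): Centre of the pin on the lamp's +x side (19 mm out, 8 mm up). Two like steel pins stick out of the foot along +x and -x to a radius of 22 mm, 6 mm wide, from 5 to 11 mm above the underside. The lamp may go in either way round.
- dock: Charging dock, fixed: white base plate 130 x 110 x 14 mm with a dark round housing (73 mm outside, 54 mm inside, 50 mm tall) at its centre. Origin on the shelf on the housing's axis, z up. Inside it a steel bayonet sleeve, bore 36 mm, with two entry slots and two locking notches.
- dock_rim (a point): Centre of the housing's rim, 50 mm above the shelf. The steel sleeve (outer radius 26 mm) floats: it sits up to 8 mm higher or lower from dock to dock, which is not measured and must be felt. At middle height its mouth is 52.5 mm above the shelf (2.5 mm above this rim).
- dock_entry (a point): An entry slot, at rim height, marked by a white dot; its twin is opposite. Slots are 10 mm wide (2 mm play each side of a pin). They lie 0.942 rad (54 degrees) counter-clockwise, seen from above, of the dock's +x and -x axis, so the lamp enters with its x axis 0.942 rad counter-clockwise of the dock's x axis (or half a turn more).
- dock_notch (a point): A locking notch, at rim height, marked by a green bar; its twin is opposite. They lie on the dock's +x and -x axis: at the bottom the lamp turns clockwise 0.942 rad until its x axis lies along the dock's, then rises 8 mm until its pins meet the notch roofs. 2 mm play each side; a solid stop lies beyond the notch.
- dock_well (a point): Dock axis, 22 mm above the shelf: where the foot's underside is at the hard stop, with the sleeve at middle height. It is at 38 mm at first touch of the spring plunger, 30 mm when locked; all shift with the sleeve. Pins pass under the lip from slot to notch only within 2 mm of the hard stop. The spring gives 2 N at first touch, 6 N locked, 10 N at the bottom; then force climbs steeply.
- mug: Stainless steel camping mug, 76 mm wide, 80 mm tall, handle towards its +y; bystander. Origin under its centre.
- cup: Lime green silicone cup, 74 mm wide, 60 mm tall; bystander. Origin under its centre.
- carabiner: Red carabiner lying flat, about 85 x 50 x 10 mm; bystander. Origin at its underside.
- dust_cap: Dark round dust cap, 54 mm wide, 20 mm tall; bystander. Origin under its centre.
- proofer: White bottle with a blue cap, 48 mm wide, 130 mm tall; bystander. Origin under its centre.
- tin: Flat aluminium tin, 70 x 50 x 22 mm; bystander. Origin under its centre.
Mind the look-alikes: they are no part of the job. What is shaped like the dock but blue or yellow is not meant.

How it is judged:
By the outcome, as a careful person would: the job done as asked, in the order asked, and still so for the second after the job is handed in, with the robot touching nothing.
It also fails if it takes over 64 s, if anything falls off the work surface, if the arm or the gripper's body presses on something with over 40 N, if the wrist force passes 120 N, or if a joint passes its speed limit or range.

ROBOT

A 6-joint arm with a two-finger parallel gripper is mounted at the origin on the work surface. World frame = base frame: x ahead of the robot, y to its left, z up, the work surface at z = 0. Lengths are in m, angles in degrees, forces in N, time in s.
With the tool pointing down it reaches from about 0.35 to 0.875 m from the base axis. Payload 4.2 kg.
Tool frame: the origin (TCP) lies at the very end of the fingers, on their centre line; the grasp point (between the pads) lies 19 mm behind it (r.grip_point_offset is the distance from the TCP to the grasp point, in m); z points along the fingers, y is the line along which they close (so a half turn about z gives the same grasp; the last joint's range is limited). The gripper opens to 87 mm and grips with 3 to 60 N. Pads are 19 mm wide; open, the fingers measure 117 mm over their backs; the gripper's body (75 mm by 190 mm) begins 51 mm behind the grasp point.
Start: joints at [82.483, 22.042, 0.453, 0, -68.411, -14.817], TCP at [0.237, 0.578, 0.223] pointing down, gripper open.
Joint ranges: [-179.83, 179.83], [-69.29, 118.12], [-61.27, 80.66], [-181.25, 117.63], [-171.15, -9.14], [-177.46, 177.46]. Speed limits (degrees/s): [159.86, 159.86, 180, 180, 180, 180].

INTERFACE

Orientations are given as a 3x3 rotation matrix whose columns are the frame's x, y, z axes.
In Python, from station import r, cams gives the robot as it stands. The module is installed in compiled form; this text tells all that it offers.
- The arm moves only by the shell command python3 -m handwheel 'ROWS'. ROWS is JSON, a list that holds one entry, the list of rows, each a list of 7 numbers: the turn, a rotation vector about the tool's x, y, z in units of 6 degrees (1.0 is 6 degrees), then the shift along the tool's x, y, z in m, then the finger opening in m, from 0 to 0.087. In form: [[[ax, ay, az, x, y, z, jaw], ...]]. A call has 1 to 12 rows; each row shifts and turns the commanded pose from where the row before left it, along the tool's axes as they then stand; what a row does not reach is not made up. A row lasts 1/10 s, in which the tool goes at most 50 mm and 8.59 degrees, less where a joint would pass 70% of its speed; a pose out of reach is approached as far as the arm can. A call with a gripper value outside its range is refused whole. The fingers move at their own pace and stop on an object; the grip force is fixed at half the most. Time passes only in rows, so rows that do not move let the fingers close. It gives the time, the measured TCP pose, the force, the opening and the grip force at its end, in the units of the state.
- r.sense(): the state, without advancing time (a new reading comes with each control period).
- cams.capture(name): name is "side" or "top" or "wrist"; returns the picture (480x640x3 uint8, red, green, blue); there is no depth.
- cams.get_calibration(name): a dict with "camera_matrix" (3x3 intrinsics, pixels), "rvec" (rotation vector, rad) and "tvec" (3), from world to camera coordinates, as OpenCV has them; the wrist camera has in their place "T_tool_cam" (4x4, takes a point from camera to tool coordinates, whose origin is the TCP and whose axes are the flange's). Camera axes: x right, y down, z forward; pixel columns grow to the right and rows downward; lengths in m; the calibration is good to about 2 mm. The wrist camera is an equidistant fisheye: a pixel r from the principal point sees the ray r / f radians off the axis. A picture is of the moment at which its call begins: read the wrist's pose just before it. get_calibration takes no time and is no camera call.
- r.finish_job(): hands the job in; it is judged then, once.
The state is a dict: "time_s": time; "joints": joint angles; "joint_velocities": joint speeds; "effort": joint torques, N m; "tcp_pos": TCP position; "ee_rot": TCP orientation; "wrist_force": force on the tool from outside, world axes, zero at the start; "moment": the same for the moment, N m; "gripper_width": opening from 0.0 (shut) to 1.0 (fully open); "gripper_force": force on a finger pad.
Only numpy, scipy, OpenCV 4.12 (cv2) and the standard library are available. Lean on these libraries where they do the work, as an engineer would, in place of code of your own. Each camera call takes 0.05 s, during which the arm holds its last target. There are 200 camera calls.

## Working session

There is one attempt and no reset: what is moved stays moved. The work goes in short steps, Python scripts to look and compute and a shell command to move; the robot and the scene stay as the last step left them, time stands still between calls to the robot, and variables do not carry over. Pictures are saved under pics/ and viewed, at most 10 in all, crops included, and the job is handed in when it is done.

```bash
mkdir -p pics
cat > h.py <<'E'
import numpy as np, cv2
from station import r, cams
def cap(n,f=None):
    im=cams.capture(n)
    if f: cv2.imwrite(f'pics/{f}.png',cv2.cvtColor(im,cv2.COLOR_RGB2BGR))
    return im
def ray(n,uv):
    c=cams.get_calibration(n);K=np.array(c['camera_matrix'],float)
    R=cv2.Rodrigues(np.array(c['rvec'],float))[0];t=np.array(c['tvec'],float).ravel()
    d=R.T@np.linalg.inv(K)@np.array([uv[0],uv[1],1.]);return -R.T@t,d/np.linalg.norm(d)
def onz(n,uv,z):
    o,d=ray(n,uv);return o+d*(z-o[2])/d[2]
E
python3 - <<'E'
from h import *
cap('top','top1');cap('side','side1')
for n in('top','side'):
    c=cams.get_calibration(n);print(n,c['camera_matrix'],ray(n,(320,240)))
c=cams.get_calibration('wrist');print(c);print(r.sense())
E
```

```text
top [[443.37685133   0.         322.60586247]
 [  0.         443.37685133 238.91919415]
 [  0.           0.           1.        ]] (array([0.47011466, 0.0092703 , 1.04981106]), array([ 0.09923619,  0.03305824, -0.99451462]))
side [[578.74601667   0.         330.24456624]
 [  0.         578.74601667 239.67305354]
 [  0.           0.           1.        ]] (array([0.27646822, 0.7102193 , 0.85297752]), array([ 0.27146028, -0.6333353 , -0.72470388]))
{'camera_matrix': array([[371.64829954,   0.        , 321.60620757],
       [  0.        , 371.64829954, 245.23733219],
       [  0.        ,   0.        ,   1.        ]]), 'T_tool_cam': array([[-1.64456977e-04, -9.62802495e-01, -2.70206086e-01,
         7.34840607e-02],
       [ 9.99999823e-01, -3.83556216e-06, -5.94968315e-04,
        -4.86724503e-04],
       [ 5.71800586e-04, -2.70206136e-01,  9.62802325e-01,
        -1.61549645e-01],
       [ 0.00000000e+00,  0.00000000e+00,  0.00000000e+00,
         1.00000000e+00]])}
{'time_s': 0.1, 'joints': array([ 8.24839228e+01,  2.20857711e+01,  3.88102235e-01, -2.47297914e-02,
       -6.84116663e+01, -1.48150301e+01]), 'joint_velocities': array([ 0.04301377, -0.06041168,  0.20845093,  0.11849256,  0.03025566,
       -0.08872936]), 'effort': array([ 5.62977982e-05, -3.91687167e+01,  1.87935483e+01,  4.23193887e+00,
        1.34487479e-02, -7.54532948e-05]), 'tcp_pos': array([0.23727211, 0.57762991, 0.22158005]), 'ee_rot': array([[ 9.24943101e-01, -3.80105039e-01, -6.47494938e-04],
       [-3.80105577e-01, -9.24941278e-01, -1.83933269e-03],
       [ 1.00244830e-04,  1.94739452e-03, -9.99998099e-01]]), 'wrist_force': array([-0.68149607,  0.10873781,  0.19199214]), 'moment': array([-0.01221569, -0.05480208,  0.00944512]), 'gripper_force': 0.0, 'gripper_width': 1.0017043956126412}
```

View pics/top1.png

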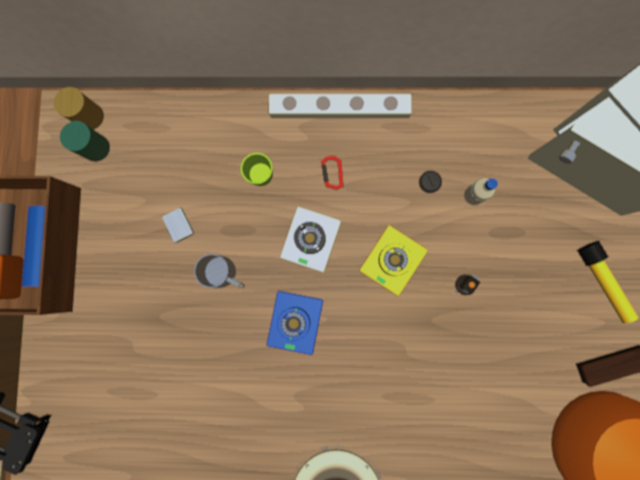

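View pics/side1.png

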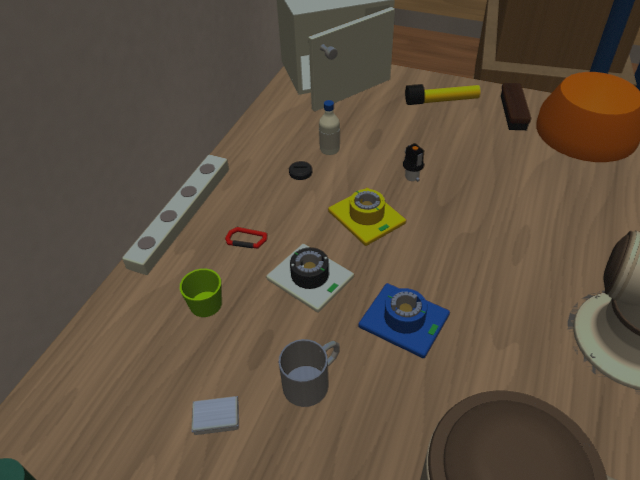

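The top view shows the lamp at (467,285), and side at (414,162). What could be confused with it: the dust cap at top (430,181) and the yellow torch at (605,280). For the dock: white (310,238), blue (295,323), yellow (395,260). I choose the black lamp with the lens and the white dock, and will check both in one close crop.

Run:
```python
from h import *
t=cv2.imread('pics/top1.png');s=cv2.imread('pics/side1.png')
def crop(im,u,v,h=40):return cv2.resize(im[v-h*3//4:v+h*3//4,u-h:u+h],(400,300),interpolation=cv2.INTER_CUBIC)
cv2.imwrite('pics/c1.png',np.vstack([np.hstack([crop(t,467,285,28),crop(t,310,238)]),np.hstack([crop(s,414,162,28),crop(s,310,268,50)])]))
# rough positions
print('dock rim',onz('top',(310,237),.05),onz('side',(310,257),.05))
print('lamp flange?',onz('top',(466,285),.06),onz('side',(413,163),.04))
# white plate corners
hsv=cv2.cvtColor(t,cv2.COLOR_BGR2HSV)
m=((hsv[...,1]<40)&(hsv[...,2]>150)).astype(np.uint8)
n,l,st,ce=cv2.connectedComponentsWithStats(m)
k=[i for i in range(1,n) if abs(ce[i][0]-310)<15 and abs(ce[i][1]-238)<15 and st[i][4]>300]
c=cv2.findContours((l==k[0]).astype(np.uint8),0,2)[0][0]
b=cv2.boxPoints(cv2.minAreaRect(c));P=np.array([onz('top',p,.014) for p in b]);print(P,P.mean(0));print(np.linalg.norm(np.diff(P,axis=0),axis=1))
g=(cv2.inRange(hsv,(45,120,60),(80,255,255))>0)
ys,xs=np.nonzero(g[225:285,270:350]);q=(xs.mean()+270,ys.mean()+225);print('green',q,onz('top',q,.014))
```

```text
dock rim [0.57653242 0.06529803 0.05      ] [0.57868399 0.05550853 0.05      ]
lamp flange? [ 0.47198476 -0.28072702  0.06      ] [ 0.47419297 -0.28934738  0.04      ]
[[ 0.53142782  0.13824479  0.014     ]
 [ 0.65497759  0.09969297  0.014     ]
 [ 0.62077817 -0.0043277   0.014     ]
 [ 0.49833424  0.03512832  0.014     ]] [0.57637946 0.06718459 0.014     ]
[0.12942484 0.10949841 0.12864405]
green (np.float64(302.72727272727275), np.float64(260.8181818181818)) [0.52417282 0.08357063 0.014     ]
```

View pics/c1.png

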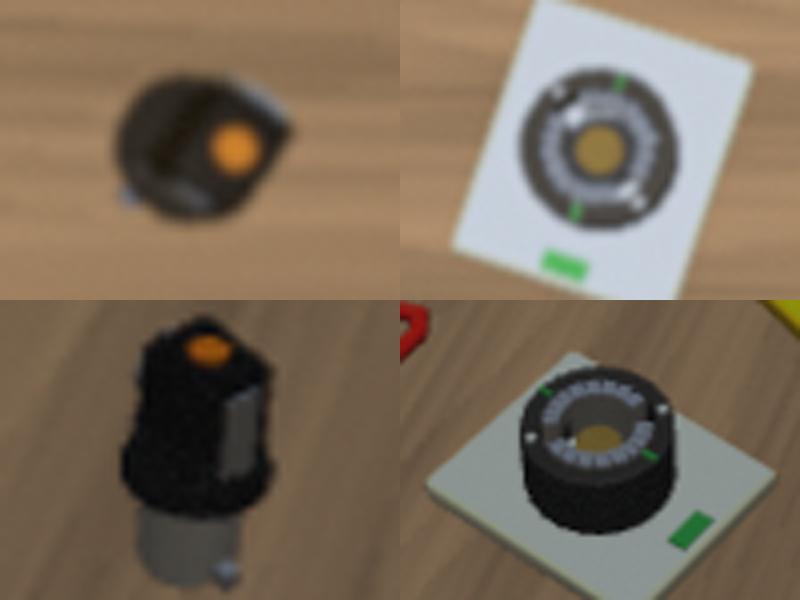

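The crops confirm both choices. The lamp has a black block, a metal foot, and a pin toward (130,195) in the crop. The white dock has a black housing, white dots at (560,92) and (637,203), and green bars at (575,212) and (620,80). The dock x axis is at about -18°. I'll move over the dock for a close wrist look.

```bash
python3 -m handwheel '[[[0,0,0,0.038,0.031,0.005,0.087],[0,0,0,0.038,0.031,0.005,0.087],[0,0,0,0.038,0.031,0.005,0.087],[0,0,0,0.038,0.031,0.005,0.087],[0,0,0,0.038,0.031,0.005,0.087],[0,0,0,0.038,0.031,0.005,0.087],[0,0,0,0.038,0.031,0.005,0.087],[0,0,0,0.038,0.031,0.005,0.087],[0,0,0,0.038,0.031,0.005,0.087],[0,0,0,0.038,0.031,0.005,0.087],[0,0,0,0.038,0.031,0.005,0.087],[0,0,0,0,0,0,0.087]]]'
cat >> h.py <<'E'
def wray(uv,s):
    c=cams.get_calibration('wrist');K=c['camera_matrix'];T=c['T_tool_cam']
    p=np.array([(uv[0]-K[0,2])/K[0,0],(uv[1]-K[1,2])/K[1,1]]);a=np.linalg.norm(p)
    d=np.array([*(p/a*np.sin(a)),np.cos(a)]);R=np.array(s['ee_rot'])
    return np.array(s['tcp_pos'])+R@T[:3,3],R@T[:3,:3]@d
def wz(uv,z,s):
    o,d=wray(uv,s);return o+d*(z-o[2])/d[2]
def wproj(P,s):
    c=cams.get_calibration('wrist');K=c['camera_matrix'];T=c['T_tool_cam'];R=np.array(s['ee_rot'])
    q=T[:3,:3].T@(R.T@(np.array(P)-s['tcp_pos'])-T[:3,3]);a=np.arctan2(np.hypot(q[0],q[1]),q[2])
    return K[:2,2]+K[0,0]*a*q[:2]/np.hypot(q[0],q[1])
E
python3 - <<'E'
from h import *
s=r.sense();im=cap('wrist','w1');print(s['joints'],s['tcp_pos'],s['ee_rot'],wproj([.577,.065,.05],s))
import pickle;pickle.dump(s,open('w1.pkl','wb'))
E
```

```text
time_s: 1.3
tcp_pos: [0.4953, 0.0992, 0.1662]
ee_rot: [[0.922, -0.387, -0.002], [-0.387, -0.922, -0.002], [-0.002, 0.002, -1.0]]
wrist_force: [-0.5, -0.3, 0.5]
gripper_width: 0.998
gripper_force: 0.0
[ 2.97669549e+01  1.34508220e+01 -2.07898497e+01  1.15032486e-02
 -5.59264896e+01  3.74555439e+01] [0.49534953 0.09916101 0.16623624] [[ 0.92205687 -0.38704666 -0.00244998]
 [-0.38705093 -0.92205696 -0.00159282]
 [-0.00164252  0.00241694 -0.99999573]] [321.95363946 123.20144289]
```

View pics/w1.png

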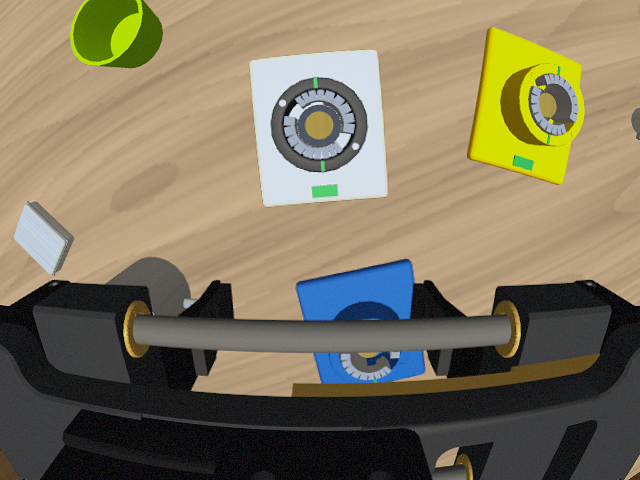

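The white dock is seen from nearly straight above at (319,124). Green bars are at (316,84) and (323,166), and white dots at (283,103) and (356,146). I'll measure these precisely.

```bash
python3 - <<'E'
from h import *
import pickle;s=pickle.load(open('w1.pkl','rb'))
im=cv2.imread('pics/w1.png');hsv=cv2.cvtColor(im,cv2.COLOR_BGR2HSV);g=im.min(2).astype(int)
def cen(m,u,v,h=7):
    ys,xs=np.nonzero(m[v-h:v+h+1,u-h:u+h+1]);return xs.mean()+u-h,ys.mean()+v-h,len(xs)
gm=cv2.inRange(hsv,(45,100,60),(80,255,255))>0
a=cen(gm,316,84);b=cen(gm,323,166);print(a,b)
A,B=wz(a,.05,s),wz(b,.05,s);print('bars',A,B,(A+B)/2,np.degrees(np.arctan2(*(A-B)[1::-1])))
wm=g>150
a=cen(wm,283,103,5);b=cen(wm,356,146,5);print(a,b)
A,B=wz(a,.05,s),wz(b,.05,s);print('dots',A,B,(A+B)/2,np.degrees(np.arctan2(*(A-B)[1::-1])))
# plate outline
m=((hsv[...,1]<45)&(hsv[...,2]>170)).astype(np.uint8);m[:,:240]=0;m[:,395:]=0;m[215:]=0
c=max(cv2.findContours(m,0,2)[0],key=cv2.contourArea)
pts=np.array([wz(p[0],.014,s)[:2] for p in c],np.float32);q=cv2.minAreaRect(pts*1000);print('plate',q)
# housing outer
h=(hsv[...,2]<110).astype(np.uint8);h[:60]=0;h[190:]=0;h[:,:262]=0;h[:,378:]=0
c=max(cv2.findContours(h,0,2)[0],key=cv2.contourArea)
pts=np.array([wz(p[0],.05,s)[:2] for p in c],np.float32);print('housing',cv2.minEnclosingCircle(pts),cv2.fitEllipse(pts*1000))
E
python3 -m handwheel '[[[0,0,0,0.015,0.046,0,0.087],[0,0,0,0.015,0.046,0,0.087],[0,0,0.8,0.015,0.046,0,0.087],[0,0,0,0.015,0.046,0,0.087],[0,0,0,0.015,0.046,0,0.087],[0,0,0,0.015,0.046,0,0.087],[0,0,0,0.006,0.020,0,0.087],[0,0,0,0,0,0,0.087]]]'
python3 - <<'E'
from h import *
s=r.sense();im=cap('wrist','w2');print(s['joints'],s['tcp_pos'],wproj([.473,-.285,.083],s))
import pickle;pickle.dump(s,open('w2.pkl','wb'))
E
```

```text
(np.float64(315.0), np.float64(83.0), 41) (np.float64(322.3636363636364), np.float64(165.86363636363637), 44)
bars [0.60702565 0.05792067 0.05      ] [0.54746086 0.07707183 0.05      ] [0.57724326 0.06749625 0.05      ] -17.823543341190792
(np.float64(281.9047619047619), np.float64(102.64285714285714), 42) (np.float64(355.8478260869565), np.float64(146.5), 46)
dots [0.60303071 0.08602802 0.05      ] [0.55140888 0.04852191 0.05      ] [0.57721979 0.06727496 0.05      ] 36.000474522938056
plate ((577.3637084960938, 67.46156311035156), (108.2481689453125, 127.89081573486328), 72.04236602783203)
housing ((0.5773425102233887, 0.06760464608669281), 0.035874538123607635) ((577.294921875, 67.4720458984375), (67.92256927490234, 71.3982162475586), 161.50057983398438)
time_s: 2.15
tcp_pos: [0.4565, -0.2059, 0.1674]
ee_rot: [[0.889, -0.458, -0.0], [-0.458, -0.889, 0.0], [-0.0, 0.0, -1.0]]
wrist_force: [-0.2, -0.4, -0.6]
gripper_width: 1.003
gripper_force: 0.0
[-5.66452724e+00  1.28998351e+01 -2.13524668e+01 -1.59220845e-03
 -5.57721369e+01  6.83817321e+01] [ 0.4565354  -0.20585992  0.16737219] [415.48781721 178.87150606]
```

View pics/w2.png

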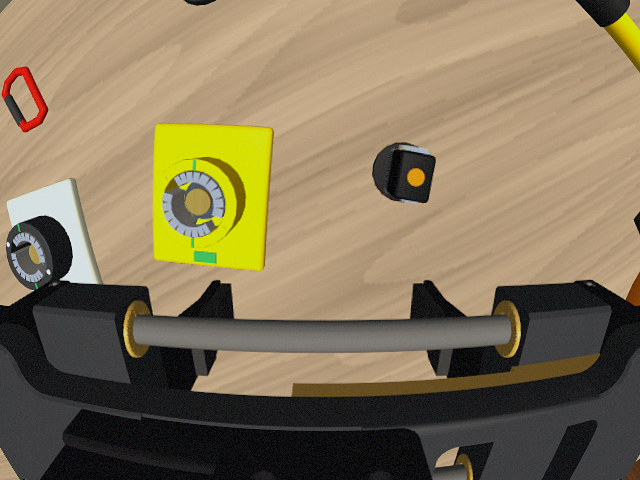

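The wrist view puts the lamp's block at about (413,176), 34 mm side nearly along the image vertical, so its x axis is near tool x (about -27°). I'll move overhead and closer to measure it.

```bash
python3 -m handwheel '[[[0,0,0,-0.002,0.03,0.02,0.087],[0,0,0,-0.002,0.03,0.02,0.087],[0,0,0,0,0,0,0.087]]]'
python3 - <<'E'
from h import *
s=r.sense();im=cap('wrist','w3');p=wproj([.473,-.285,.083],s);print(s['tcp_pos'],p)
import pickle;pickle.dump(s,open('w3.pkl','wb'))
u,v=map(int,p);b=cv2.imread('pics/w3.png')[v-75:v+75,u-100:u+100];print(u-100,v-75)
cv2.imwrite('pics/w3c.png',cv2.resize(b,(800,600),interpolation=cv2.INTER_CUBIC))
E
```

```text
time_s: 2.5
tcp_pos: [0.4233, -0.2554, 0.1249]
ee_rot: [[0.889, -0.457, -0.006], [-0.457, -0.889, 0.002], [-0.007, 0.001, -1.0]]
wrist_force: [-0.9, 0.9, 0.2]
gripper_width: 1.001
gripper_force: 0.0
[ 0.42326689 -0.25541668  0.12491576] [329.1870438  171.69493811]
229 96
```

View pics/w3c.png

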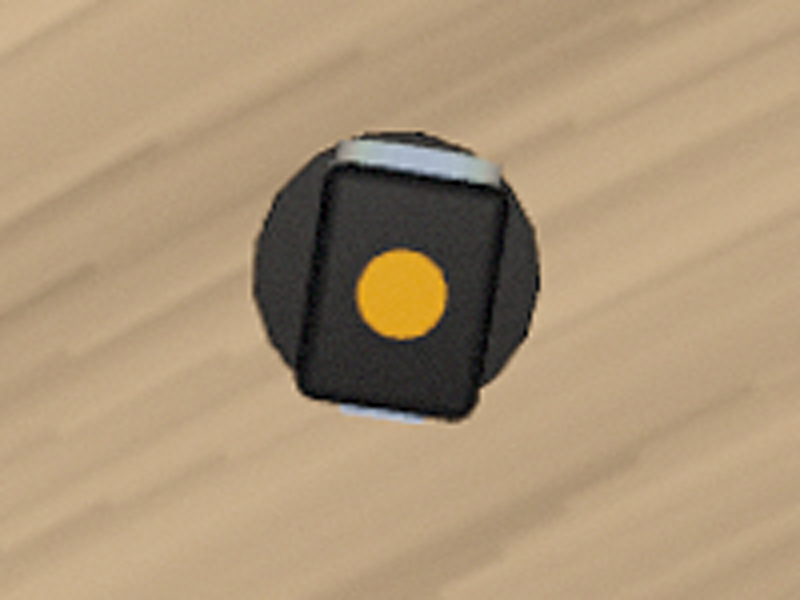

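The crop shows the top face with corners at (330,163), (506,192), (477,418) and (298,395). The button is centred at (402,295) and the lens is toward the top.

Run:
```python
from h import *
import pickle;s=pickle.load(open('w3.pkl','rb'))
C=[wz((229+x/4,96+y/4),.083,s)[:2] for x,y in[(330,163),(506,192),(477,418),(298,395)]]
C=np.array(C);an=lambda v:np.degrees(np.arctan2(v[1],v[0]))
print(an(C[0]-C[3]),an(C[1]-C[2]),'short+90',an(C[0]-C[1])-90,an(C[3]-C[2])-90,np.linalg.norm(C[0]-C[3]),np.linalg.norm(C[0]-C[1]))
b=wz((229+402/4,96+295/4),.083,s)
# flange circle: left 253,right 540, bottom/top 130
f=wz((229+396/4,96+273/4),.041,s);print('button',b,'ctr',C.mean(0),'flange~',f)
s=r.sense();R=s['ee_rot'];print(an(R[:2,0]),R.T@(np.array([*b[:2],.12])-s['tcp_pos']))
# bare yaw reach check
```

```text
-35.286895706115075 -33.783352382230866 short+90 -36.33779259502506 -34.57404788846633 0.03219320255547793 0.024080404729857795
button [ 0.47387489 -0.28563765  0.083     ] ctr [ 0.47415131 -0.28591149] flange~ [ 0.47426738 -0.28573275  0.041     ]
-27.124742608523235 [0.05716666 0.00475269 0.00622867]
```

```bash
python3 -m handwheel '[[[0,0,0,0.03,0.0024,0,0.087],[0,0,0,0.0272,0.0024,0,0.087],[0,0,1.3,0,0,0,0.087],[0,0,0,0,0,0,0.087],[0,0,0,0,0,0,0.087]]]'
python3 - <<'E'
from h import *
s=r.sense();R=s['ee_rot'];print(R,np.degrees(np.arctan2(R[1,0],R[0,0])),R.T@(np.array([.4740,-.2857,.047])-s['tcp_pos']))
E
```

```text
time_s: 3.05
tcp_pos: [0.4756, -0.2853, 0.128]
ee_rot: [[0.823, -0.569, 0.001], [-0.569, -0.823, -0.0], [0.001, -0.0, -1.0]]
wrist_force: [0.3, 0.2, -0.2]
gripper_width: 0.998
gripper_force: 0.0
[[ 8.22576494e-01 -5.68654054e-01  6.92240734e-04]
 [-5.68654124e-01 -8.22576729e-01 -1.09113956e-04]
 [ 6.31469212e-04 -3.03890973e-04 -9.99999754e-01]] -34.65643488529803 [-0.00113968  0.00122786  0.08101293]
```

```bash
python3 -m handwheel '[[[0,0,0,-0.001,0.001,0.025,0.087],[0,0,0,0,0,0.025,0.087],[0,0,0,0,0,0.02,0.087],[0,0,0,0,0,0.01,0.087],[0,0,0,0,0,0,0.087],[0,0,0,0,0,0,0.0],[0,0,0,0,0,0,0.0],[0,0,0,0,0,0,0.0],[0,0,0,0,0,0,0.0],[0,0,0,0,0,0,0.0],[0,0,0,0,0,0,0.0],[0,0,0,0,0,0,0.0]]]'
```

```text
time_s: 4.25
tcp_pos: [0.4735, -0.287, 0.0476]
ee_rot: [[0.82, -0.573, 0.0], [-0.573, -0.82, -0.0], [0.0, -0.0, -1.0]]
wrist_force: [0.6, -0.3, -0.1]
gripper_width: 0.446
gripper_force: 0.0
```

Fingers are still closing.

```bash
python3 -m handwheel '[[[0,0,0,0,0,0,0.0],[0,0,0,0,0,0,0.0],[0,0,0,0,0,0,0.0],[0,0,0,0,0,0,0.0],[0,0,0,0,0,0,0.0],[0,0,0,0,0,0,0.0]]]'; python3 -m handwheel '[[[0,0,0,0,0,-0.01,0.0],[0,0,0,0,0,-0.03,0.0],[0,0,0,0,0,-0.04,0.0],[0,0,0,0,0,-0.04,0.0],[0,0,0,0,0,-0.01,0.0],[0,0,0,0,0,0,0.0]]]'
python3 - <<'E'
from h import *
s=r.sense();R=s['ee_rot'];print(s['joints'],R.T@(np.array([.5773,.0674,.17])-s['tcp_pos']),s['gripper_width']*87)
E
```

```text
time_s: 4.85
tcp_pos: [0.4735, -0.287, 0.0475]
ee_rot: [[0.82, -0.573, 0.0], [-0.573, -0.82, -0.0], [0.0, -0.0, -1.0]]
wrist_force: [-0.0, -0.1, -0.4]
gripper_width: 0.299
gripper_force: 29.8
time_s: 5.45
tcp_pos: [0.4743, -0.2872, 0.1799]
ee_rot: [[0.82, -0.573, 0.005], [-0.573, -0.82, -0.001], [0.005, -0.002, -1.0]]
wrist_force: [0.3, 0.9, -2.2]
gripper_width: 0.293
gripper_force: 29.8
[-1.44447245e+01  1.70931036e+01 -1.34136113e+01 -7.52632519e-03
 -5.92148784e+01  6.95103439e+01] [-0.118651   -0.34962611  0.01004521] 25.52079037178945
```

```bash
python3 -m handwheel '[[[0,0,0,-0.0075,-0.0225,0,0.0],[0,0,0,-0.0145,-0.0435,0,0.0],[0,0,0,-0.0145,-0.0435,0,0.0],[0,0,0,-0.0145,-0.0435,0,0.0],[0,0,0,-0.0145,-0.0435,0,0.0],[0,0,0,-0.0145,-0.0435,0,0.0],[0,0,0,-0.0145,-0.0435,0,0.0],[0,0,0,-0.0145,-0.0435,0,0.0],[0,0,0,-0.0075,-0.0225,0,0.0],[0,0,0,0,0,0,0.0]]]'
python3 -m handwheel '[[[0,0,-0.8,0,0,0,0.0],[0,0,-1.3,0,0,0,0.0],[0,0,-1.3,0,0,0,0.0],[0,0,-1.3,0,0,0,0.0],[0,0,-1.3,0,0,0,0.0],[0,0,-1.3,0,0,0,0.0],[0,0,-1.3,0,0,0,0.0],[0,0,-1.3,0,0,0,0.0],[0,0,-1.3,0,0,0,0.0],[0,0,-0.6,0,0,0,0.0],[0,0,0,0,0,0,0.0]]]'
cat > st.py <<'E'
from h import *
import sys
s=r.sense();R=s['ee_rot'];print(s['joints'].round(1),'yaw',np.degrees(np.arctan2(R[1,0],R[0,0])),'z',s['tcp_pos'][2],'to dock axis (tool mm)',1000*(R.T@(np.array([.5773,.0674,.0])-s['tcp_pos']))[:2],'F',s['wrist_force'],'M',s['moment'])
if len(sys.argv)>1: cap('wrist',sys.argv[1])
E
python3 st.py w4
```

```text
time_s: 6.45
tcp_pos: [0.5776, 0.0691, 0.1748]
ee_rot: [[0.822, -0.57, -0.004], [-0.57, -0.822, -0.001], [-0.003, 0.003, -1.0]]
wrist_force: [-0.6, 0.3, -1.7]
gripper_width: 0.298
gripper_force: 29.8
time_s: 7.55
tcp_pos: [0.5767, 0.0652, 0.1758]
ee_rot: [[0.811, 0.585, -0.004], [0.585, -0.811, -0.001], [-0.004, -0.001, -1.0]]
wrist_force: [0.2, -0.2, -1.1]
gripper_width: 0.292
gripper_force: 29.8
[ 22.4  20.   -9.8  -0.  -60.5 103.4] yaw 35.78443132531665 z 0.17576191639918834 to dock axis (tool mm) [ 2.45757017 -1.20243742] F [ 0.15425547 -0.20507504 -1.1304885 ] M [-0.02290344 -0.05685899 -0.03698982]
```

View pics/w4.png

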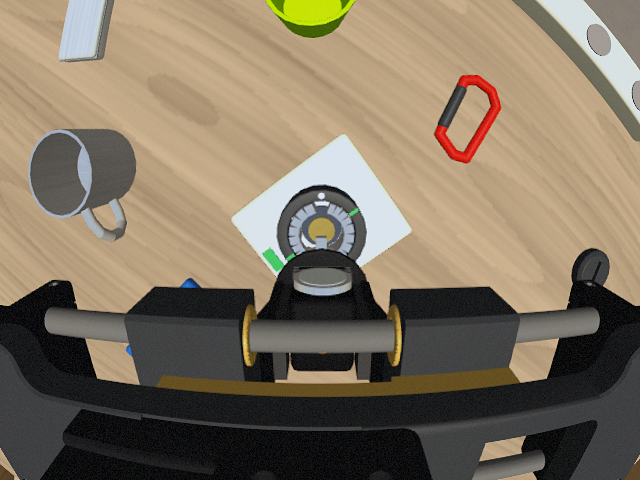

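The view shows the lamp's +x pin at (321,242), in line with the white dot at (321,195) and the plunger at (321,230). Yaw is right for the entry slot. I'll centre and lower to above the mouth.

```bash
python3 -m handwheel '[[[0,0,0,0.002,-0.001,0.01,0.0],[0,0,0,0,0,0.02,0.0],[0,0,0,0,0,0.015,0.0],[0,0,0,0,0,0.005,0.0],[0,0,0,0,0,0,0.0],[0,0,0,0,0,0,0.0]]]'
python3 st.py w5
python3 - <<'E'
from h import *
s=r.sense();im=cv2.imread('pics/w5.png')
for P in([.5773,.0674,.05],[.5773+.032*np.cos(np.radians(36.1)),.0674+.032*np.sin(np.radians(36.1)),.05]): print(wproj(P,s))
hsv=cv2.cvtColor(im,cv2.COLOR_BGR2HSV)
p=wproj([.603,.086,.05],s);u,v=map(int,p);w=im[v-8:v+9,u-8:u+9].min(2)>170;ys,xs=np.nonzero(w);print(len(xs),xs.mean()+u-8,ys.mean()+v-8,wz((xs.mean()+u-8,ys.mean()+v-8),.05,s))
E
```

```text
time_s: 8.2
tcp_pos: [0.5795, 0.0683, 0.1279]
ee_rot: [[0.81, 0.586, 0.001], [0.586, -0.81, -0.0], [0.001, 0.0, -1.0]]
wrist_force: [-0.9, -0.6, -1.0]
gripper_width: 0.3
gripper_force: 29.8
[ 22.6  22.8 -13.    0.  -54.1 103.2] yaw 35.85836623721611 z 0.12789270833809416 to dock axis (tool mm) [-2.41787125 -0.65264387] F [-0.92302295 -0.61154078 -0.96524372] M [-0.08466831 -0.06814501  0.01003105]
[321.70156982 258.88086172]
[321.49925466 212.30178157]
69 321.9710144927536 214.69565217391303 [0.60204046 0.08506622 0.05      ]
```

```bash
python3 -m handwheel '[[[0,0,0,-0.003,0,0.002,0.0],[0,0,0,0,0,0,0.0],[0,0,0,0,0,0,0.0],[0,0,0,0,0,0,0.0]]]'
python3 st.py; python3 -m handwheel '[[[0,0,0,0,0,0,0.0],[0,0,0,0,0,0,0.0]]]'; python3 st.py
```

```text
time_s: 8.65
tcp_pos: [0.5768, 0.0665, 0.1258]
ee_rot: [[0.81, 0.586, 0.001], [0.586, -0.81, 0.0], [0.001, 0.0, -1.0]]
wrist_force: [-0.2, -0.1, -1.3]
gripper_width: 0.298
gripper_force: 29.8
[ 22.6  22.7 -13.6   0.  -53.7 103.3] yaw 35.8663868920871 z 0.1258317381158437 to dock axis (tool mm) [ 0.84772511 -0.43107388] F [-0.21619302 -0.13888288 -1.30397269] M [-0.08256851  0.01219977 -0.00416783]
time_s: 8.85
tcp_pos: [0.5767, 0.0665, 0.1256]
ee_rot: [[0.81, 0.586, 0.0], [0.586, -0.81, 0.0], [0.0, 0.0, -1.0]]
wrist_force: [-0.1, -0.0, -1.6]
gripper_width: 0.298
gripper_force: 29.8
[ 22.6  22.7 -13.6   0.  -53.7 103.3] yaw 35.86795680052903 z 0.12558931678027252 to dock axis (tool mm) [ 0.97440842 -0.37275903] F [-0.14568328 -0.04219697 -1.64332054] M [-0.09016519 -0.02295179 -0.02090055]
```

```bash
python3 -m handwheel '[[[0,0,0,0,0,0.008,0.0],[0,0,0,0,0,0.006,0.0],[0,0,0,0,0,0.004,0.0],[0,0,0,0,0,0,0.0]]]'; python3 -m handwheel '[[[0,0,0,0,0,0.002,0.0],[0,0,0,0,0,0.002,0.0],[0,0,0,0,0,0.002,0.0],[0,0,0,0,0,0,0.0]]]'; python3 st.py
```

```text
time_s: 9.25
tcp_pos: [0.576, 0.0663, 0.1064]
ee_rot: [[0.81, 0.586, -0.002], [0.586, -0.81, -0.001], [-0.002, -0.001, -1.0]]
wrist_force: [0.7, -0.2, -1.7]
gripper_width: 0.298
gripper_force: 29.8
time_s: 9.65
tcp_pos: [0.5765, 0.0664, 0.1013]
ee_rot: [[0.81, 0.586, -0.0], [0.586, -0.81, -0.0], [-0.0, -0.0, -1.0]]
wrist_force: [-0.0, 0.9, -2.2]
gripper_width: 0.297
gripper_force: 29.8
[ 22.6  24.3 -15.1  -0.  -50.6 103.3] yaw 35.8628088110221 z 0.10130479169571018 to dock axis (tool mm) [ 1.25154415 -0.28605066] F [-0.01771517  0.85406294 -2.15527398] M [-0.11728277 -0.06098513 -0.01262491]
```

```bash
python3 -m handwheel '[[[0,0,0,0,0,0.002,0.0],[0,0,0,0,0,0.002,0.0],[0,0,0,0,0,0,0.0]]]'; python3 st.py s6
python3 - <<'E'
from h import *
im=cap('side');cv2.imwrite('pics/s6.png',cv2.resize(cv2.cvtColor(im,cv2.COLOR_RGB2BGR)[195:315,230:390],(800,600),interpolation=cv2.INTER_CUBIC))
E
```

```text
time_s: 9.95
tcp_pos: [0.5764, 0.0664, 0.0972]
ee_rot: [[0.81, 0.586, -0.001], [0.586, -0.81, -0.0], [-0.001, -0.0, -1.0]]
wrist_force: [0.6, 0.8, -0.8]
gripper_width: 0.301
gripper_force: 29.8
[ 22.6  24.5 -15.4  -0.  -50.1 103.3] yaw 35.85877778166032 z 0.0971857334086033 to dock axis (tool mm) [ 1.34013188 -0.23185091] F [ 0.57650898  0.75578071 -0.84522167] M [-0.10056034 -0.01011615  0.00391596]
```

View pics/s6.png

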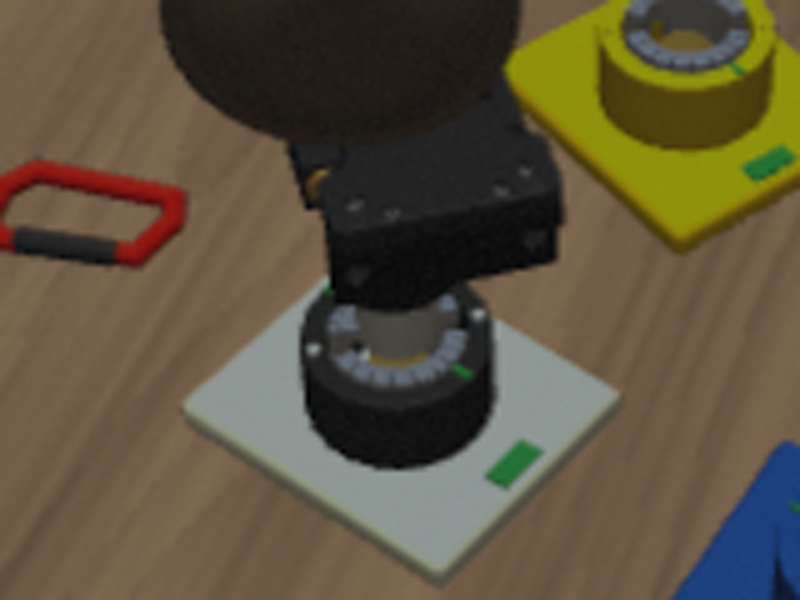

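The side view shows the foot centred over the bore, with a pin at (372,353) near its slot. I'll continue down, feeling for contact.

```bash
for i in 1; do python3 -m handwheel '[[[0,0,0,0,0,0.002,0.0],[0,0,0,0,0,0.002,0.0],[0,0,0,0,0,0,0.0]]]'; python3 -m handwheel '[[[0,0,0,0,0,0.002,0.0],[0,0,0,0,0,0.002,0.0],[0,0,0,0,0,0,0.0]]]'; done; python3 st.py
```

```text
time_s: 10.35
tcp_pos: [0.5764, 0.0664, 0.0931]
ee_rot: [[0.81, 0.586, -0.001], [0.586, -0.81, -0.0], [-0.001, -0.0, -1.0]]
wrist_force: [-0.2, 1.0, -1.5]
gripper_width: 0.297
gripper_force: 29.8
time_s: 10.65
tcp_pos: [0.5765, 0.0664, 0.0892]
ee_rot: [[0.81, 0.586, -0.001], [0.586, -0.81, -0.0], [-0.001, -0.0, -1.0]]
wrist_force: [0.1, 0.7, -1.6]
gripper_width: 0.293
gripper_force: 29.8
[ 22.6  25.1 -15.9  -0.  -49.1 103.3] yaw 35.8615383434682 z 0.08916664562787883 to dock axis (tool mm) [ 1.3240902  -0.28026133] F [ 0.09644663  0.72904305 -1.61872646] M [-0.08441918 -0.05977574  0.03655447]
```

```bash
python3 -m handwheel '[[[0,0,0,0.0005,0,0.002,0.0],[0,0,0,0,0,0.002,0.0],[0,0,0,0,0,0,0.0]]]'; python3 -m handwheel '[[[0,0,0,0,0,0.002,0.0],[0,0,0,0,0,0.002,0.0],[0,0,0,0,0,0,0.0]]]';  python3 st.py
```

```text
time_s: 10.95
tcp_pos: [0.5769, 0.0667, 0.0852]
ee_rot: [[0.81, 0.586, -0.001], [0.586, -0.81, -0.0], [-0.001, -0.0, -1.0]]
wrist_force: [-0.5, 0.5, -1.9]
gripper_width: 0.299
gripper_force: 29.8
time_s: 11.25
tcp_pos: [0.5773, 0.0669, 0.0818]
ee_rot: [[0.81, 0.586, 0.001], [0.586, -0.81, -0.0], [0.0, 0.0, -1.0]]
wrist_force: [-0.8, 1.0, 1.6]
gripper_width: 0.296
gripper_force: 29.8
[ 22.6  25.7 -16.2   0.  -48.1 103.3] yaw 35.88007049850535 z 0.08179807401558097 to dock axis (tool mm) [ 0.26521877 -0.4531787 ] F [-0.76962541  1.03768423  1.58223762] M [-0.02069733  0.13356156  0.00645922]
```

```bash
python3 -m handwheel '[[[0,0,0,0,0,0.002,0.0],[0,0,0,0,0,0.002,0.0],[0,0,0,0,0,0,0.0]]]'; python3 -m handwheel '[[[0,0,0,0,0,0.002,0.0],[0,0,0,0,0,0.002,0.0],[0,0,0,0,0,0,0.0]]]';  python3 st.py
```

```text
time_s: 11.55
tcp_pos: [0.5773, 0.0669, 0.0777]
ee_rot: [[0.81, 0.586, 0.001], [0.586, -0.81, 0.0], [0.001, 0.0, -1.0]]
wrist_force: [-1.0, 1.1, 3.8]
gripper_width: 0.293
gripper_force: 29.8
time_s: 11.85
tcp_pos: [0.5774, 0.0669, 0.0738]
ee_rot: [[0.81, 0.586, 0.001], [0.586, -0.81, 0.0], [0.001, 0.0, -1.0]]
wrist_force: [-1.6, 0.6, 6.3]
gripper_width: 0.297
gripper_force: 29.8
[ 22.6  26.2 -16.7   0.  -47.1 103.3] yaw 35.88276689067582 z 0.0738334870949286 to dock axis (tool mm) [ 0.16859019 -0.46289841] F [-1.55891077  0.64428079  6.30901436] M [ 0.05840479  0.43294743 -0.01072495]
```

```bash
python3 -m handwheel '[[[0,0,0,0,0,0.001,0.0],[0,0,0,0,0,0.001,0.0],[0,0,0,0,0,0,0.0]]]'; python3 -m handwheel '[[[0,0,0,0,0,0.001,0.0],[0,0,0,0,0,0,0.0]]]';python3 -m handwheel '[[[0,0,0,0,0,0.001,0.0],[0,0,0,0,0,0,0.0]]]';  python3 st.py
```

```text
time_s: 12.15
tcp_pos: [0.5774, 0.0669, 0.0721]
ee_rot: [[0.81, 0.586, 0.001], [0.586, -0.81, 0.0], [0.001, 0.0, -1.0]]
wrist_force: [-1.6, 0.4, 6.7]
gripper_width: 0.296
gripper_force: 29.8
time_s: 12.35
tcp_pos: [0.5774, 0.0669, 0.0712]
ee_rot: [[0.81, 0.586, 0.001], [0.586, -0.81, 0.0], [0.001, 0.0, -1.0]]
wrist_force: [-2.2, -0.1, 6.8]
gripper_width: 0.3
gripper_force: 29.8
time_s: 12.55
tcp_pos: [0.5774, 0.0669, 0.0703]
ee_rot: [[0.81, 0.586, 0.001], [0.586, -0.81, 0.0], [0.001, 0.0, -1.0]]
wrist_force: [-2.1, 0.7, 6.1]
gripper_width: 0.3
gripper_force: 29.8
[ 22.6  26.5 -16.9   0.  -46.6 103.3] yaw 35.887109325876025 z 0.070292756589804 to dock axis (tool mm) [ 0.14048876 -0.49110271] F [-2.10151784  0.69558649  6.07443991] M [0.11908792 0.6886628  0.00734381]
```

```bash
python3 -m handwheel '[[[0,0,0,-0.0005,-0.0003,0.001,0.0],[0,0,0,0,0,0,0.0]]]'; python3 -m handwheel '[[[0,0,0,0,0,0.001,0.0],[0,0,0,0,0,0,0.0]]]';python3 st.py; python3 -m handwheel '[[[0,0,0,0,0,0.001,0.0],[0,0,0,0,0,0,0.0]]]';  python3 st.py
```

```text
time_s: 12.75
tcp_pos: [0.5773, 0.0669, 0.0695]
ee_rot: [[0.81, 0.586, 0.002], [0.586, -0.81, 0.0], [0.002, 0.001, -1.0]]
wrist_force: [0.1, 0.1, 6.8]
gripper_width: 0.296
gripper_force: 29.8
time_s: 12.95
tcp_pos: [0.5773, 0.0669, 0.0686]
ee_rot: [[0.81, 0.586, 0.002], [0.586, -0.81, 0.0], [0.002, 0.001, -1.0]]
wrist_force: [-1.8, 0.6, 8.3]
gripper_width: 0.297
gripper_force: 29.8
[ 22.6  26.6 -17.    0.  -46.3 103.3] yaw 35.90243753280667 z 0.06863523856487735 to dock axis (tool mm) [ 0.13055271 -0.48103329] F [-1.78693637  0.5745558   8.27902763] M [-0.01787242  0.48892041  0.04050499]
time_s: 13.15
tcp_pos: [0.5773, 0.0669, 0.0677]
ee_rot: [[0.81, 0.586, 0.002], [0.586, -0.81, 0.0], [0.002, 0.001, -1.0]]
wrist_force: [-2.7, 0.9, 7.6]
gripper_width: 0.299
gripper_force: 29.8
[ 22.6  26.6 -17.1   0.  -46.2 103.3] yaw 35.9045080401486 z 0.06774225355601017 to dock axis (tool mm) [ 0.10976961 -0.47788471] F [-2.71192044  0.86418757  7.56240544] M [ 0.02658166  0.54046898 -0.02008741]
```

```bash
python3 -m handwheel '[[[0,0,0,-0.001,0,0.001,0.0],[0,0,0,0,0,0,0.0]]]';python3 st.py; python3 -m handwheel '[[[0,0,0,0,0,0.001,0.0],[0,0,0,0,0,0,0.0]]]';  python3 st.py
```

```text
time_s: 13.35
tcp_pos: [0.5772, 0.0668, 0.0676]
ee_rot: [[0.81, 0.587, 0.004], [0.587, -0.81, 0.001], [0.004, 0.002, -1.0]]
wrist_force: [-2.8, 1.9, 10.0]
gripper_width: 0.293
gripper_force: 29.8
[ 2.260e+01  2.660e+01 -1.720e+01  1.000e-01 -4.600e+01  1.033e+02] yaw 35.925103696581616 z 0.06755254643645102 to dock axis (tool mm) [ 0.12792191 -0.52068413] F [-2.79095467  1.94488454 10.00233425] M [0.35067362 0.70281261 0.02862252]
time_s: 13.55
tcp_pos: [0.5773, 0.0669, 0.0675]
ee_rot: [[0.81, 0.587, 0.004], [0.587, -0.81, 0.001], [0.004, 0.002, -1.0]]
wrist_force: [-3.2, 2.5, 15.7]
gripper_width: 0.298
gripper_force: 29.8
[ 2.260e+01  2.660e+01 -1.720e+01  1.000e-01 -4.600e+01  1.033e+02] yaw 35.949017473703286 z 0.06747766815350842 to dock axis (tool mm) [ 0.0049568  -0.55863882] F [-3.15141208  2.47078368 15.73442254] M [ 0.48420109  1.1957362  -0.00259514]
```

Hard stop found (15.7 N at z 0.0675, spring law consistent). Backing off slightly, then twisting clockwise in stages.

```bash
python3 -m handwheel '[[[0,0,0,0.0005,0,-0.0005,0.0],[0,0,0.5,0,0,0,0.0],[0,0,0.5,0,0,0,0.0],[0,0,0,0,0,0,0.0]]]';python3 st.py; python3 -m handwheel '[[[0,0,0.7,0,0,0,0.0],[0,0,0.7,0,0,0,0.0],[0,0,0,0,0,0,0.0]]]';  python3 st.py
```

```text
time_s: 13.95
tcp_pos: [0.5782, 0.067, 0.0675]
ee_rot: [[0.867, 0.498, 0.005], [0.498, -0.867, 0.001], [0.005, 0.002, -1.0]]
wrist_force: [-2.6, 0.6, 13.0]
gripper_width: 0.297
gripper_force: 29.8
[ 22.6  26.6 -17.1   0.1 -45.9  97.2] yaw 29.90087151084842 z 0.06751842249338086 to dock axis (tool mm) [-0.85028761 -0.93470934] F [-2.58577948  0.6317813  12.98944845] M [ 0.12461799  0.5422746  -0.02163464]
time_s: 14.25
tcp_pos: [0.5789, 0.0669, 0.0676]
ee_rot: [[0.93, 0.366, 0.007], [0.366, -0.931, 0.001], [0.006, 0.002, -1.0]]
wrist_force: [-0.2, -0.7, 10.8]
gripper_width: 0.295
gripper_force: 29.8
[ 22.6  26.6 -17.1   0.1 -45.9  88.8] yaw 21.48495510042861 z 0.06757376995841621 to dock axis (tool mm) [-1.72680475 -1.11116545] F [-0.23637526 -0.66605938 10.77147825] M [-0.17369495  0.04624248  0.0200641 ]
```

```bash
python3 -m handwheel '[[[0,0,0.8,0,0,0,0.0],[0,0,0.8,0,0,0,0.0],[0,0,0.8,0,0,0,0.0],[0,0,0,0,0,0,0.0]]]';python3 st.py; python3 -m handwheel '[[[0,0,0.8,0,0,0,0.0],[0,0,0.8,0,0,0,0.0],[0,0,0.8,0,0,0,0.0],[0,0,0,0,0,0,0.0]]]';  python3 st.py
```

```text
time_s: 14.65
tcp_pos: [0.5791, 0.0668, 0.0676]
ee_rot: [[0.992, 0.123, 0.007], [0.123, -0.992, 0.001], [0.007, 0.0, -1.0]]
wrist_force: [0.3, 0.1, 9.9]
gripper_width: 0.293
gripper_force: 29.8
[ 22.6  26.7 -17.1   0.2 -45.8  74.4] yaw 7.079301094373355 z 0.06755012936961474 to dock axis (tool mm) [-2.22009784 -0.81704126] F [0.30430171 0.06087856 9.92435657] M [-0.35801405 -0.2052462  -0.01947835]
time_s: 15.05
tcp_pos: [0.579, 0.0667, 0.0676]
ee_rot: [[0.992, -0.127, 0.007], [-0.127, -0.992, 0.001], [0.007, -0.001, -1.0]]
wrist_force: [0.2, -0.8, 11.6]
gripper_width: 0.3
gripper_force: 29.8
[ 22.6  26.7 -17.1   0.2 -45.9  60. ] yaw -7.319657613390717 z 0.06759235007546206 to dock axis (tool mm) [-2.23201177 -0.34465285] F [ 0.24632438 -0.79338582 11.570613  ] M [-0.34318846 -0.04708829 -0.05769616]
```

```bash
python3 -m handwheel '[[[0,0,0.7,0,0,0,0.0],[0,0,0.6,0,0,0,0.0],[0,0,0.5,0,0,0,0.0],[0,0,0,0,0,0,0.0]]]';python3 st.py; python3 -m handwheel '[[[0,0,0,0,0,-0.002,0.0],[0,0,0,0,0,-0.001,0.0],[0,0,0,0,0,0,0.0]]]';  python3 st.py
```

```text
time_s: 15.45
tcp_pos: [0.5789, 0.0666, 0.0676]
ee_rot: [[0.951, -0.31, 0.007], [-0.31, -0.951, 0.0], [0.006, -0.002, -1.0]]
wrist_force: [0.2, -1.6, 10.8]
gripper_width: 0.298
gripper_force: 29.8
[ 22.5  26.7 -17.1   0.2 -45.9  49.2] yaw -18.083924865403073 z 0.06756817834307739 to dock axis (tool mm) [-2.21054547 -0.04517252] F [ 0.23494475 -1.61850204 10.76536833] M [-0.49175752 -0.10778526 -0.02701929]
time_s: 15.75
tcp_pos: [0.5788, 0.0666, 0.07]
ee_rot: [[0.951, -0.31, 0.006], [-0.31, -0.951, 0.001], [0.006, -0.002, -1.0]]
wrist_force: [1.5, -1.7, 8.6]
gripper_width: 0.297
gripper_force: 29.8
[ 22.5  26.5 -17.    0.2 -46.2  49.3] yaw -18.05841500289556 z 0.06999433482778691 to dock axis (tool mm) [-2.10073266 -0.08790881] F [ 1.48790061 -1.74844653  8.58312746] M [-0.53125468 -0.44752281  0.0572679 ]
```

```bash
python3 -m handwheel '[[[0,0,0,0,0,-0.0015,0.0],[0,0,0,0,0,-0.0015,0.0],[0,0,0,0,0,0,0.0]]]';python3 st.py; python3 -m handwheel '[[[0,0,0,0,0,-0.001,0.0],[0,0,0,0,0,-0.001,0.0],[0,0,0,0,0,0,0.0]]]';  python3 st.py
```

```text
time_s: 16.05
tcp_pos: [0.5788, 0.0666, 0.0727]
ee_rot: [[0.951, -0.31, 0.006], [-0.31, -0.951, 0.001], [0.006, -0.002, -1.0]]
wrist_force: [2.0, -1.1, 6.1]
gripper_width: 0.296
gripper_force: 29.8
[ 22.5  26.3 -16.8   0.1 -46.6  49.3] yaw -18.066649285397702 z 0.07267470415387535 to dock axis (tool mm) [-2.03961866 -0.10504257] F [ 2.02117617 -1.06410415  6.07067236] M [-0.4931331  -0.55301806  0.02419775]
time_s: 16.35
tcp_pos: [0.5784, 0.0667, 0.0743]
ee_rot: [[0.951, -0.31, 0.005], [-0.31, -0.951, 0.001], [0.005, -0.002, -1.0]]
wrist_force: [3.6, -1.7, 5.3]
gripper_width: 0.301
gripper_force: 29.8
[ 22.6  26.2 -16.7   0.1 -46.8  49.3] yaw -18.080998093230345 z 0.07427298591547818 to dock axis (tool mm) [-1.63566533 -0.10731788] F [ 3.5784178 -1.7060125  5.2758362] M [-0.62597437 -1.25020746 -0.02788229]
```

```bash
python3 -m handwheel '[[[0,0,0,0.001,0,-0.001,0.0],[0,0,0,0,0,0,0.0]]]';python3 st.py; python3 -m handwheel '[[[0,0,0,0,0,-0.001,0.0],[0,0,0,0,0,0,0.0]]]';  python3 st.py
```

```text
time_s: 16.55
tcp_pos: [0.5785, 0.0667, 0.0748]
ee_rot: [[0.95, -0.311, 0.003], [-0.311, -0.95, 0.001], [0.003, -0.002, -1.0]]
wrist_force: [2.7, -0.0, 4.8]
gripper_width: 0.297
gripper_force: 29.8
[ 22.5  26.2 -16.6   0.  -47.   49.4] yaw -18.113764341252953 z 0.07480872125650839 to dock axis (tool mm) [-1.62980339 -0.1635795 ] F [ 2.74060611 -0.03958733  4.82239854] M [-0.04304688 -1.04613266  0.01277901]
time_s: 16.75
tcp_pos: [0.5783, 0.0666, 0.0754]
ee_rot: [[0.95, -0.311, 0.003], [-0.311, -0.95, 0.001], [0.002, -0.002, -1.0]]
wrist_force: [4.1, 0.7, 2.9]
gripper_width: 0.299
gripper_force: 29.8
[ 22.5  26.1 -16.6   0.  -47.1  49.4] yaw -18.116306715955314 z 0.07537665627470579 to dock axis (tool mm) [-1.36691343 -0.28782301] F [4.10890352 0.70054325 2.91314777] M [ 0.14411269 -1.48026878  0.04068352]
```

```bash
python3 -m handwheel '[[[0,0,0,0,0,-0.001,0.0],[0,0,0,0,0,0,0.0],[0,0,0,0,0,0,0.0]]]'; python3 st.py
```

```text
time_s: 17.05
tcp_pos: [0.578, 0.0666, 0.0755]
ee_rot: [[0.95, -0.311, 0.002], [-0.311, -0.95, 0.001], [0.002, -0.002, -1.0]]
wrist_force: [6.3, 0.8, -1.1]
gripper_width: 0.297
gripper_force: 29.8
[ 22.5  26.1 -16.6  -0.  -47.2  49.4] yaw -18.130803936949206 z 0.07552517672129733 to dock axis (tool mm) [-1.07098175 -0.38131035] F [ 6.33050762  0.84630178 -1.07721134] M [ 0.10291988 -2.02944747  0.02062153]
```

The pins meet the roof, so the lamp is locked. Releasing and backing off straight up.

```bash
python3 -m handwheel '[[[0,0,0,0.001,0,0.0007,0.0],[0,0,0,0,0,0,0.06],[0,0,0,0,0,0,0.06],[0,0,0,0,0,0,0.06],[0,0,0,0,0,0,0.06],[0,0,0,0,0,0,0.06],[0,0,0,0,0,0,0.06],[0,0,0,0,0,0,0.06]]]'; python3 -m handwheel '[[[0,0,0,0,0,-0.01,0.06],[0,0,0,0,0,-0.03,0.06],[0,0,0,0,0,-0.04,0.06],[0,0,0,0,0,-0.04,0.06],[0,0,0,-0.03,0,-0.02,0.06],[0,0,0,-0.03,0,0,0.06],[0,0,0,0,0,0,0.06],[0,0,0,0,0,0,0.06]]]'
python3 st.py w7
python3 - <<'E'
from h import *
a=cv2.imread('pics/w7.png')[0:300,120:520];im=cv2.cvtColor(cap('side','s7'),cv2.COLOR_RGB2BGR)[195:315,230:390]
cv2.imwrite('pics/m7.png',np.hstack([a,cv2.resize(im,(400,300),interpolation=cv2.INTER_CUBIC)]))
E
```

```text
time_s: 17.85
tcp_pos: [0.5778, 0.0658, 0.0753]
ee_rot: [[0.95, -0.311, -0.0], [-0.311, -0.95, -0.0], [-0.0, 0.0, -1.0]]
wrist_force: [-0.7, -0.3, 0.0]
gripper_width: 0.685
gripper_force: 0.0
time_s: 18.65
tcp_pos: [0.5209, 0.0847, 0.2165]
ee_rot: [[0.951, -0.31, 0.002], [-0.31, -0.951, 0.001], [0.002, -0.001, -1.0]]
wrist_force: [1.2, 0.4, 0.5]
gripper_width: 0.685
gripper_force: 0.0
[ 26.9  12.8 -13.8   0.  -63.3  45. ] yaw -18.075756952831266 z 0.21651522627144001 to dock axis (tool mm) [58.66787442 -0.7961115 ] F [1.16607092 0.37281764 0.46584853] M [-0.00015619 -0.05568873  0.03762324]
```

View pics/m7.png

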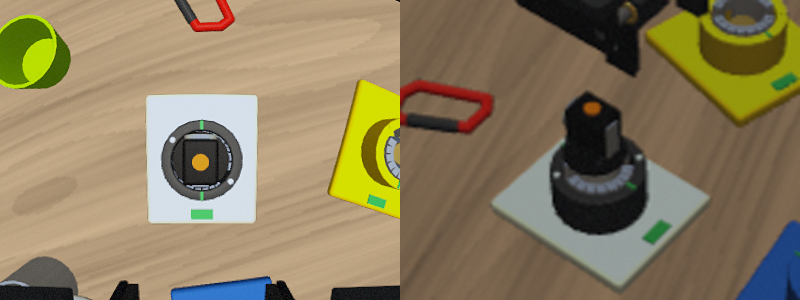

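The left (wrist) view shows the lamp upright in the white dock at (201,160), its long side in line with the green bars at (201,125) and (201,196). The right (side) view confirms it stands upright and released. I'm handing in.

```bash
python3 -c "
from station import r
print(r.finish_job())"
```

```text
the job is handed in; nothing more can be done
None
```

The headlamp is back on the white dock, locked in its notches, upright and released; I handed the job in at about 18.8 s, the highest downward force I read was about 16 N, and the last pictures showed nothing else moved.

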